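# Load a board tester whose drawer may be locked

## Robot

A 6-joint arm with a two-finger parallel gripper is mounted at the origin on the work surface. World frame = base frame: x ahead of the robot, y to its left, z up, the work surface at z = 0. Lengths are in mm, angles in rad, forces in N, time in s.
With the tool pointing down it reaches from about 275 to 1000 mm from the base axis. Payload 8.4 kg.
Tool frame: the origin (TCP) lies between the finger pads; the fingertips stand 22 mm ahead of it and the grasp point (between the pads) lies 3 mm ahead of it (r.nose_length is the z of the fingertips in the tool frame, in mm); z points along the fingers, y is the line along which they close (so a half turn about z gives the same grasp; the last joint's range is limited). The gripper opens to 85 mm and grips with 20 to 120 N. Pads are 22 mm wide; open, the fingers measure 114 mm over their backs; the gripper's body (76 mm by 85 mm) begins 54 mm behind the grasp point. The pads swing forward as they close: fully open they stand 13 mm farther back than shut.
Start: joints at [1.165, 0.353, 1.633, -0, 1.155, -0.002], TCP at [245.571, 574.737, 253.281] pointing down, gripper open.
Joint ranges: [-2.63, 2.63], [-0.92, 2.1], [0.06, 2.66], [-1.3, 4.44], [0, 2.69], [-3.02, 3.02]. Speed limits (rad/s): [2.22, 2.22, 2.79, 3.14, 3.14, 3.14].

## Interface

Orientations are given as [roll, pitch, yaw] about the fixed x, y, z axes, in that order (R = Rz(yaw) Ry(pitch) Rx(roll)).
In Python, from rig import r, cams gives the robot as it stands.
- The arm moves only by the shell command python3 -m handwheel [FORCE], which reads ROWS from standard input. ROWS is a JSON object with one list for each field, all of the same length, 1 to 5, a row being the entries at one place: ax, ay, az (a rotation vector in normalised numbers (1 is pi/2 rad)), x, y, z (the shift in a scale on which 1.0 is 250 mm), aperture (the opening from 0.0 (shut) to 1.0 (fully open)); each row shifts and turns the commanded pose from where the row before left it, along the tool's axes as they then stand; what a row does not reach is not made up. A row lasts 1/12 s, in which the tool goes at most 41.7 mm and 0.125 rad, less where a joint would pass 70% of its speed; a pose out of reach is approached as far as the arm can. The fingers move at their own pace and stop on an object; FORCE is the grip in N (left out, the last holds). Time passes only in rows, so rows that do not move let the fingers close. It prints the time, the measured TCP pose, the force, the opening and the grip force at its end. Shift and turn numbers lie between -1 and 1, and a call with a number outside is refused. Input that does not fit is refused with a message, and nothing moves.
- r.sense(): the state, without advancing time (a new reading comes with each control period).
- cams.grab_frame(name): name is "side" or "top" or "wrist"; returns the picture (420x560x3 uint8, red, green, blue); there is no depth.
- cams.camera_params(name): a dict with "fx", "fy", "cx", "cy" (pixels), "rvec" (rotation vector, rad) and "tvec" (3), from world to camera coordinates, as OpenCV has them. Camera axes: x right, y down, z forward; pixel columns grow to the right and rows downward; lengths in mm; the calibration is good to about 2 mm. The wrist camera is an equidistant fisheye: a pixel r from the principal point sees the ray r / f radians off the axis. A picture is of the moment at which its call begins: read the wrist's pose just before it. camera_params takes no time and is no camera call; for the wrist camera it gives the pose at the moment of the call.
- r.sign_off(): hands the job in; it is judged then, once.
The state is a dict: "clock": time; "qpos": joint angles; "qvel": joint speeds; "joint_efforts": joint torques, N m; "eef_pos": TCP position; "tcp_rot": TCP orientation; "contact_force": force on the tool from outside, world axes, zero at the start; "wrist_torque": the same for the moment, N m; "opening": opening from 0.0 (shut) to 1.0 (fully open); "grasp_force": force on a finger pad.
Only numpy, scipy, OpenCV 4.12 (cv2) and the standard library are available. Lean on these libraries where they do the work, as an engineer would, in place of code of your own. Each camera call takes 0.05 s, during which the arm holds its last target. There are 200 camera calls.

## Task

Load the circuit board into the drawer of the board tester: pull the drawer fully out by its knob, set the board flat in the nest in it (either way round), and push the drawer fully home again, leaving the knob popped out. The drawer may or may not be locked, and the unmarked knob does not show which: try it, and if it is held, push the knob in, turn it to its other end, let it pop out and pull again. Leave the other things on the bench where they are.

Things in the scene. Friction and masses are not known exactly. Their poses are not given: they have to be found in the camera images.
- tester: Grey benchtop board tester, a box 200 deep (x) x 210 wide (y) x 150 high, fixed. Origin: centre of its underside; z up. The drawer comes out of its front in its own -x direction. The front face is at x = -100 and rises above the knob, so the knob must be taken with the tool tilted along the knob's axis.
- lip (a point): The drawer's sloping front, a bare aluminium face 70 (x) x 150 (y). Origin: centre of the face, where the knob's axis leaves it. z: the knob's axis, leaning 35 degrees (0.61 rad) from vertical towards the tester's -x; y: the tester's y; x: up the slope. The knob on it: a black bar 66 long, 16 wide, from 18 to 52 above the face, on a round steel flange of 46 diameter (top at 18).
- knob_grip (a point): Point on the knob's axis 35 above the sloping face, at the middle of the bar, where to grip it. Axes as the lip's. It travels with the drawer but does not sink or turn with the knob. With the drawer home it lies at x = -170, y = 0, z = 84 in the tester's frame.
- knob (a joint): Turn of the knob, rad, 0 to 1.4, growing clockwise seen from above; starts near 0. At 0 the bar stands 0.7 rad anticlockwise of the lip's x axis, at 1.4 0.7 rad clockwise. It turns only while pushed in and pops out only within 0.12 rad of either end. At one end (differs each time, unseen) the drawer is locked (gives 2 mm, then stops; nor can it be shut); at the other it is free.
- plunger (a joint): How far the knob is pushed in along its axis, m, 0 (popped out) to 0.009 (stop). It must be in by more than 0.0065 to turn. The spring pushes back with 3 N at 0 and 9.5 N at the stop.
- drawer (a joint): How far the drawer is out, m: 0 home to 0.13 fully out (stop). Friction about 2 N; it stays where it is left.
- nest (a point): Centre of the nest's floor in the drawer, a recess 84 (its x) x 108 (its y) with a rim 8 high and 5 thick, open above when the drawer is out. Axes as the tester's. It travels with the drawer: at drawer home it is inside the tester at x = -50, y = 0, z = 42 in the tester's frame.
- board: Green circuit board 76 (x) x 100 (y) x 5 with an upright finned aluminium heatsink on its middle, 60 long (x), 30 wide (y), from 5 to 41 above the underside. Origin: centre of the underside; z up. 0.18 kg (up to 30 % more or less). Lies flat on the bench. It fits the nest with 4 to spare on each side; grip the heatsink across its width.
- heatsink (a point): On the board's centre line, 29 above its underside, at the heatsink: a good grip height. Axes as the board's.
- solder_reel: Bystander: steel solder reel, 60 diameter, 60 high, standing. Origin: centre of the underside.
- flux_bottle: Bystander: white bottle, 50 diameter, 130 high, standing. Origin: centre of the underside.
- tape_dispenser: Bystander: black tape dispenser, 150 x 60 x 87 high, heavy. Origin: centre of the underside.
Not all that is in view belongs to the job. What is meant by the board is not yellow, and is the larger of those in its own colour.

How it is judged (in metres and radians):
On the way, in this order (a step that is already met when the one before it is completed fails the run):
1. the drawer is pulled out (at least 120 of its 130 mm) (value of joint drawer above 0.12 m), for 0.2 s.
2. the board lies flat in the nest, let go, with the drawer still out (at least 100 mm) (x of board in the frame of nest between -0.008 and 0.008 m and y of board in the frame of nest between -0.008 and 0.008 m and z of board in the frame of nest between -0.004 and 0.004 m and angle between the x axis of board and the x axis of nest, either way round below 0.12 rad and angle between board's own z axis and vertical below 0.08 rad and contact force between the fingers and board below 0.3 N and value of joint drawer above 0.1 m), for 0.2 s.
At the end, for the whole second after the job is handed in: The drawer is home (within 4 mm), the knob popped out (within 2 mm), and the board rests in the nest: centred within 8 mm, its underside within 4 mm of the nest's floor, square to it within 0.12 rad (either way round), level within 0.08 rad, at rest, not touched (x of board in the frame of nest between -0.008 and 0.008 m and y of board in the frame of nest between -0.008 and 0.008 m and z of board in the frame of nest between -0.004 and 0.004 m and angle between the x axis of board and the x axis of nest, either way round below 0.12 rad and angle between board's own z axis and vertical below 0.08 rad and contact force between the fingers and board below 0.3 N and value of joint drawer below 0.004 m and value of joint plunger below 0.002 m and linear speed of board below 0.02 m/s).
It fails at once if the solder reel is moved by more than 20 mm (distance of solder_reel from where it was at the start of the episode above 0.02 m).
It fails at once if the bottle is moved by more than 20 mm (distance of flux_bottle from where it was at the start of the episode above 0.02 m).
It fails at once if the tape dispenser is moved by more than 20 mm (distance of tape_dispenser from where it was at the start of the episode above 0.02 m).
It also fails if it takes over 72 s, if anything falls off the work surface, if the arm or the gripper's body presses on something with over 40 N, if the wrist force passes 120 N, or if a joint passes its speed limit or range.

## Working session

There is one attempt and no reset: what is moved stays moved. The work goes in short steps, Python scripts to look and compute and a shell command to move; the robot and the scene stay as the last step left them, time stands still between calls to the robot, and variables do not carry over. Pictures are saved under pics/ and viewed, at most 11 in all, crops included, and the job is handed in when it is done.

```bash
mkdir -p pics; ls; python3 - <<'E'
from rig import r,cams
import cv2,numpy as np
for n in("side","top"):
    im=cams.grab_frame(n); cv2.imwrite(f"pics/{n}0.png",im[:,:,::-1]); np.save(f"{n}0.npy",im)
    p=cams.camera_params(n); print(n,p)
print(r.sense())
E
```

```text
pics
side {'fx': 518.019619759679, 'fy': 518.019619759679, 'cx': 285.3350498218557, 'cy': 207.91856163081138, 'rvec': array([ 2.32263263, -0.48109462,  0.19154611]), 'tvec': array([-519.79592426,  184.77221041, 1271.4034819 ])}
top {'fx': 402.3273627807088, 'fy': 402.3273627807088, 'cx': 282.64529909458037, 'cy': 213.16284909971316, 'rvec': array([ 2.15429425, -2.15808699,  0.06188901]), 'tvec': array([-54.61449429, 532.20146524, 906.87448286])}
{'clock': 0.1, 'qpos': array([ 1.16462342e+00,  3.53582065e-01,  1.63404128e+00,  3.38179855e-05,
        1.15520936e+00, -2.38978191e-03]), 'qvel': array([-0.00099364, -0.00152251, -0.00205642,  0.00094681, -0.0006571 ,
        0.00115019]), 'joint_efforts': array([ 1.01819103e-03, -6.06358695e+01, -3.42821789e+01,  6.19529806e-05,
        3.87207168e-03, -2.37652824e-05]), 'eef_pos': array([245.39243735, 574.38405743, 252.64266732]), 'tcp_rot': array([-3.14035268e+00, -3.38857914e-05,  2.73779583e+00]), 'contact_force': array([-0.26216197,  0.17638976,  0.25796969]), 'wrist_torque': array([-0.01279201,  0.00652426, -0.01565913]), 'grasp_force': 0.0, 'opening': 1.0022805816749434}
```

View pics/top0.png

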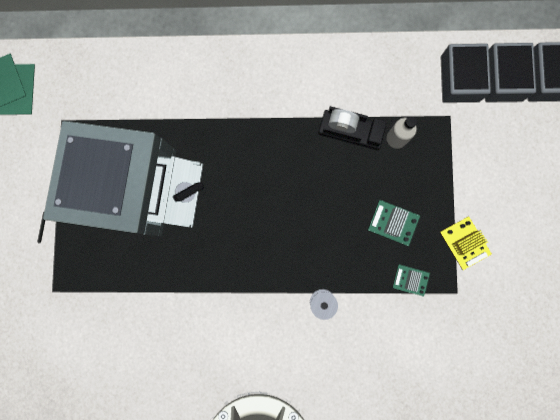

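View pics/side0.png

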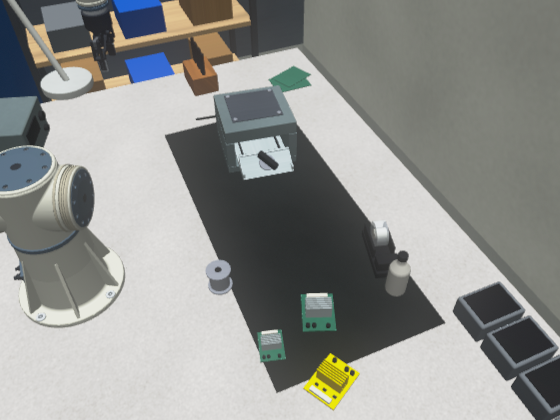

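The top view shows four candidates:
- large green board with heatsink at (395,222)
- small green board at (411,280)
- yellow board at (466,243)
- flat green sheets at (15,85)

The larger green board with the heatsink, at (395,222), fits the description. The tester is at (105,178), with its drawer pointing right and its knob at (188,192). The reel is at (323,304), the bottle at (402,133) and the dispenser at (352,127). I'll measure these and confirm the board in an enlarged crop.

```bash
cat > h.py <<'E'
import numpy as np,cv2
from rig import r,cams
from scipy.spatial.transform import Rotation as R
def ray(n,uv):
    p=cams.camera_params(n);M=R.from_rotvec(p["rvec"]).as_matrix()
    d=np.array([(uv[0]-p["cx"])/p["fx"],(uv[1]-p["cy"])/p["fy"],1.])
    return -M.T@p["tvec"],M.T@d
def onz(n,uv,z):
    o,d=ray(n,uv);return o+d*(z-o[2])/d[2]
def proj(n,P):
    p=cams.camera_params(n);K=np.array([[p["fx"],0,p["cx"]],[0,p["fy"],p["cy"]],[0,0,1.]])
    return cv2.projectPoints(np.array(P,float).reshape(-1,3),p["rvec"],p["tvec"],K,None)[0].reshape(-1,2)
def big(mask):
    c=cv2.findContours(mask.astype(np.uint8),cv2.RETR_EXTERNAL,cv2.CHAIN_APPROX_NONE)[0]
    return sorted(c,key=cv2.contourArea)[::-1]
E
python3 - <<'E'
from h import *
for n in("top","side"):
    im=np.load(n+"0.npy");hsv=cv2.cvtColor(im,cv2.COLOR_RGB2HSV)
    g=(hsv[...,0]>65)&(hsv[...,0]<90)&(hsv[...,1]>110)&(hsv[...,2]>50)
    g=cv2.morphologyEx(g.astype(np.uint8),cv2.MORPH_CLOSE,np.ones((9,9)))
    for c in big(g)[:4]:
        print(n,cv2.contourArea(c),cv2.minAreaRect(c))
        pts=np.array([onz(n,q[0],5)[:2] for q in c],np.float32)
        print("  world",cv2.minAreaRect(pts))
im=np.load("top0.npy")
for nm,uv,z in [("TLcorner",(62,122),150),("TR",(155,134),150),("BR",(137,233),150),("BL",(46,218),150),
 ("s1",(69.5,140),150),("s2",(129.5,149),150),("s3",(115,211),150),("s4",(57.5,202),150),
 ("knob",(188,192),95),("reel",(323,304),60),("bottle",(407,122),130)]: print(nm,onz("top",uv,z).round(0))
cv2.imwrite("pics/crop1.png",cv2.resize(np.vstack([im[180:310,350:510],]),None,fx=4,fy=4,interpolation=cv2.INTER_CUBIC)[:,:,::-1])
cv2.imwrite("pics/crop2.png",cv2.resize(im[110:250,30:215],None,fx=4,fy=4,interpolation=cv2.INTER_CUBIC)[:,:,::-1])
E
```

```text
top 1638.0 ((16.5, 83.5), (33.0, 59.0), 0.0)
  world ((861.1647338867188, 609.7449951171875), (157.16116333007812, 84.62733459472656), 3.848288059234619)
top 681.0 ((393.6551513671875, 222.362060546875), (43.08131790161133, 32.12529373168945), 21.801406860351562)
  world ((511.7066650390625, -313.8115234375), (98.50399780273438, 75.76226043701172), 67.79114532470703)
top 222.5 ((403.8000183105469, 278.0999755859375), (18.024978637695312, 23.084625244140625), 18.43494987487793)
  world ((382.7333679199219, -334.2597961425781), (41.10531997680664, 52.98152542114258), 71.63890838623047)
top 99.0 ((420.56884765625, 282.7706604003906), (11.110785484313965, 22.60470199584961), 16.699243545532227)
  world ((372.2098388671875, -371.553955078125), (24.901437759399414, 52.18538284301758), 71.6019058227539)
side 441.0 ((318.0, 312.0), (36.0, 34.0), 90.0)
  world ((512.4794311523438, -314.6190185546875), (99.90914154052734, 74.805908203125), 68.07315826416016)
side 4.0 ((331.2923278808594, 297.26153564453125), (8.930500030517578, 3.4729721546173096), 60.2551155090332)
  world ((559.4141235351562, -292.4747009277344), (24.19387435913086, 8.810206413269043), 89.27974700927734)
side 1.5 ((279.0, 331.5), (1.0, 2.0), 90.0)
  world ((409.2642822265625, -327.7030334472656), (2.5645792484283447, 4.541205406188965), 66.54917907714844)
side 0.0 ((281.0, 336.5), (1.0, 0.0), -90.0)
  world ((408.43975830078125, -341.2155456542969), (2.525512933731079, 0.0), -112.97041320800781)
TLcorner [713. 400. 150.]
TR [685. 203. 150.]
BR [481. 234. 150.]
BL [512. 423. 150.]
s1 [674. 382. 150.]
s2 [654. 255. 150.]
s3 [526. 280. 150.]
s4 [545. 401. 150.]
knob [572. 147.  95.]
reel [ 330. -144.   60.]
bottle [ 711. -317.  130.]
```

View pics/crop1.png

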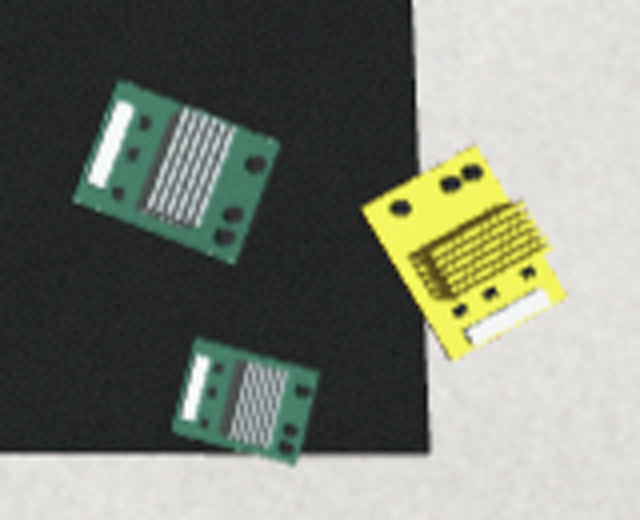

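View pics/crop2.png

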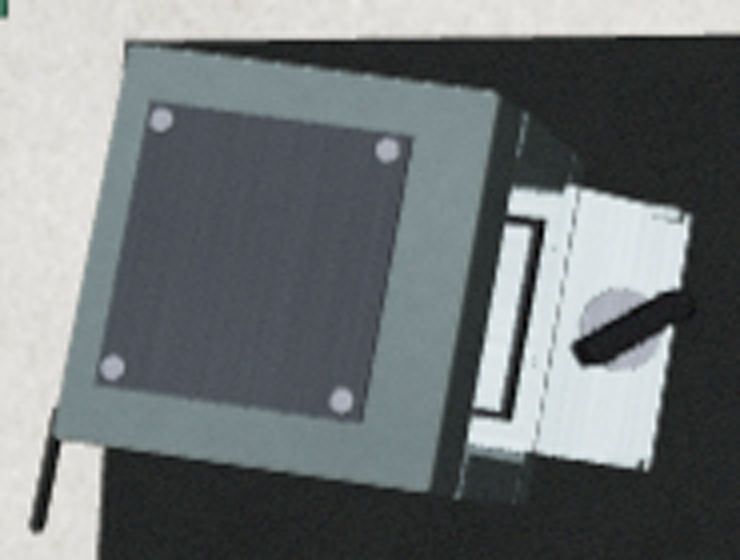

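The crop confirms it: the large green board with the finned heatsink, at crop (177,172), is the one. The knob bar stands about 0.7 rad anticlockwise of the lip's x axis, so knob = 0. Next I refine the tester pose and work out the knob approach.

```bash
cat >> h.py <<'E'
def knobpose(T,yaw,a,d=0,h=0,back=False):
    """grip pose at knob angle a, drawer out d, h mm above grip point along knob axis"""
    tx=np.array([np.cos(yaw),np.sin(yaw),0]);Z=np.array([0,0,1.]);t=np.radians(35.)  # 0.61
    lz=np.cos(t)*Z-np.sin(t)*tx
    ly=np.cross(Z,tx); lx=np.cross(ly,lz)
    bar=R.from_rotvec(lz*(0.7-a)).apply(lx)
    y=np.cross(lz,bar)*(-1 if back else 1); z=-lz
    M=np.column_stack([np.cross(y,z),y,z])
    p=np.array([*T,0])+tx*(-170-d)+Z*84+lz*h - z*3   # grasp pt 3 ahead of TCP
    return p,M
def rel(p,M):
    s=r.sense();C=R.from_euler("xyz",s["tcp_rot"]).as_matrix();dp=p-s["eef_pos"]
    rv=R.from_matrix(C.T@M).as_rotvec()
    print("rot",rv.round(3),np.linalg.norm(rv).round(3),"trans now-frame",(C.T@dp).round(1),"after-rot frame",(M.T@dp).round(1),"world",dp.round(1))
E
python3 - <<'E'
from h import *
im=np.load("top0.npy");hsv=cv2.cvtColor(im,cv2.COLOR_RGB2HSV)
print(hsv[180,55],hsv[215,130],hsv[180,100],hsv[180,150],hsv[180,180])
roi=np.zeros(im.shape[:2],bool);roi[115:245,30:175]=1
v=hsv[...,2]
m=roi&(hsv[...,0]>75)&(hsv[...,0]<105)&(v>95)&(v<165)&(hsv[...,1]>25)
c=big(m)[0];pts=np.array([onz("top",q[0],150)[:2] for q in c],np.float32)
hull=cv2.convexHull(pts)
print(cv2.minAreaRect(pts))
q=cv2.approxPolyDP(hull,12,True);print(q.reshape(-1,2))
# knob bar black over the lip
k=np.zeros_like(roi);k[175:210,170:203]=1
c=big(k&(v<50))
for cc in c[:2]: print(cv2.contourArea(cc),cv2.minAreaRect(cc))
E
```

```text
[ 92  28 139] [ 92  30 134] [113  34  90] [96 26 49] [ 98  12 231]
((599.2636108398438, 316.9714660644531), (197.79541015625, 209.08717346191406), 81.73393249511719)
[[714.8215  398.0474 ]
 [512.0508  429.16382]
 [483.14648 235.76826]
 [687.14575 207.2654 ]]
285.5 ((188.0, 192.0), (34.0, 28.0), 90.0)
```

```bash
python3 - <<'E'
from h import *
T=(599,316.5);yaw=1.425
for h in(0,110):
    p,M=knobpose(T,yaw,0,0,h);print(p.round(1));rel(p,M)
E
```

```text
[574.1 146.6  86.5]
rot [-0.43  -0.68  -2.428] 2.558 trans now-frame [-470.3 -264.   166.5] after-rot frame [557.7 -36.7 -79.2] world [ 328.7 -427.8 -166.2]
[564.9  84.2 176.6]
rot [-0.43  -0.68  -2.428] 2.558 trans now-frame [-486.4 -325.2   76.5] after-rot frame [ 557.7  -36.7 -189.2] world [ 319.5 -490.2  -76.1]
```

The rows are not in the units I measure in: shifts go in shares of 250 mm and turns go in shares of pi/2 rad. I convert before sending: -33 mm / 250 = -0.132, -22 mm / 250 = -0.088.

```bash
python3 - <<'E'
from h import *
T=(599,316.5);yaw=1.425
p,M=knobpose(T,yaw,0,0,110,True);rel(p,M)
E
echo '{"ax": [0,0,0,0,0],"ay": [0,0,0,0,0],"az": [0,0,0,0,0],"x": [-0.132,-0.132,-0.132,-0.132,-0.132],"y": [-0.088,-0.088,-0.088,-0.088,-0.088],"z": [0.02,0.02,0.02,0.02,0.02],"aperture": [1,1,1,1,1]}' | python3 -m handwheel 30
echo '{"ax": [0,0,0,0,0],"ay": [0,0,0,0,0],"az": [0,0,0,0,0],"x": [-0.132,-0.132,-0.132,-0.132,-0.132],"y": [-0.088,-0.088,-0.088,-0.088,-0.088],"z": [0.02,0.02,0.02,0.02,0.02],"aperture": [1,1,1,1,1]}' | python3 -m handwheel
python3 - <<'E'
from h import *
p,M=knobpose((599,316.5),1.425,0,0,110,True);rel(p,M);print(r.sense()["qpos"])
E
```

```text
rot [-0.525  0.332  0.593] 0.859 trans now-frame [-486.4 -325.2   76.5] after-rot frame [-557.7   36.7 -189.2] world [ 319.5 -490.2  -76.1]
clock: 0.52
eef_pos: [354.5, 407.0, 227.8]
tcp_rot: [-3.141, -0.0, 2.738]
contact_force: [-0.4, 0.5, 0.1]
opening: 1.0
grasp_force: 0.0
clock: 0.93
eef_pos: [463.1, 240.9, 203.0]
tcp_rot: [-3.141, -0.0, 2.738]
contact_force: [-0.1, 0.7, 0.5]
opening: 0.996
grasp_force: 0.0
rot [-0.524  0.332  0.593] 0.859 trans now-frame [-155.2 -104.2   26.4] after-rot frame [-179.    10.7  -58.9] world [ 101.8 -156.7  -26.4]
[ 4.76813019e-01  2.51418247e-01  1.90138896e+00  1.33238817e-06
  9.88998460e-01 -6.90354289e-01]
```

Converted, -31 mm / 250 = -0.124, -21 mm / 250 = -0.084.

```bash
echo '{"ax": [0,0,0,0,0],"ay": [0,0,0,0,0],"az": [0,0,0,0,0],"x": [-0.124,-0.124,-0.124,-0.124,-0.124],"y": [-0.084,-0.084,-0.084,-0.084,-0.084],"z": [0.02,0.02,0.02,0.02,0.02],"aperture": [1,1,1,1,1]}' | python3 -m handwheel
echo '{"ax": [-0.042,-0.042,-0.042,-0.042],"ay": [0.0261,0.0261,0.0261,0.0261],"az": [0.0471,0.0471,0.0471,0.0471],"x": [0,0,0,0],"y": [0,0,0,0],"z": [0,0,0,0],"aperture": [1,1,1,1]}' | python3 -m handwheel
echo '{"ax": [-0.042,-0.042,-0.042,-0.042],"ay": [0.0261,0.0261,0.0261,0.0261],"az": [0.0471,0.0471,0.0471,0.0471],"x": [0,0,0,0],"y": [0,0,0,0],"z": [0,0,0,0],"aperture": [1,1,1,1]}' | python3 -m handwheel
python3 - <<'E'
from h import *
p,M=knobpose((599,316.5),1.425,0,0,110,True);rel(p,M);print(r.sense()["qpos"])
cv2.imwrite("pics/w1.png",cams.grab_frame("wrist")[:,:,::-1])
E
```

```text
clock: 1.35
eef_pos: [564.4, 83.5, 177.8]
tcp_rot: [-3.141, -0.0, 2.738]
contact_force: [0.2, 0.6, -0.3]
opening: 1.001
grasp_force: 0.0
clock: 1.68
eef_pos: [564.4, 85.0, 178.4]
tcp_rot: [2.9, -0.201, 2.46]
contact_force: [-0.2, 0.5, -0.1]
opening: 1.001
grasp_force: 0.0
clock: 2.02
eef_pos: [564.3, 84.9, 178.5]
tcp_rot: [2.71, -0.454, 2.223]
contact_force: [-0.4, 0.1, 0.1]
opening: 0.999
grasp_force: 0.0
rot [ 0.008  0.001 -0.001] 0.008 trans now-frame [-1.7 -0.6  1.2] after-rot frame [-1.7 -0.6  1.2] world [ 0.5 -0.7 -1.9]
[-0.18375427  0.39733636  1.91666277  0.75656537  0.99884997 -1.21333238]
```

View pics/w1.png

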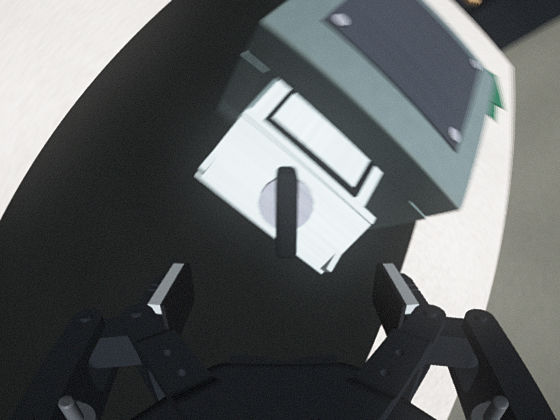

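Converted, 26 mm / 250 = 0.104, 20 mm / 250 = 0.08.

```bash
echo '{"ax": [0,0,0,0,0],"ay": [0,0,0,0,0],"az": [0,0,0,0,0],"x": [-0.006,0,0,0,0],"y": [-0.0024,0,0,0,0],"z": [0.104,0.104,0.104,0.08,0.032],"aperture": [1,1,1,1,1]}' | python3 -m handwheel 
echo '{"ax": [0,0,0,0,0],"ay": [0,0,0,0,0],"az": [0,0,0,0,0],"x": [0,0,0,0,0],"y": [0,0,0,0,0],"z": [0,0,0,0,0],"aperture": [0,0,0,0,0]}' | python3 -m handwheel 60
echo '{"ax": [0,0,0],"ay": [0,0,0],"az": [0,0,0],"x": [0,0,0],"y": [0,0,0],"z": [0,0,0],"aperture": [0,0,0]}' | python3 -m handwheel
python3 - <<'E'
from h import *
p,M=knobpose((599,316.5),1.425,0,0,0,True);rel(p,M);print(r.sense()["opening"])
d=M.T@np.array([-np.cos(1.425),-np.sin(1.425),0]);print("pull dir in tool",d.round(3))
E
```

```text
clock: 2.48
eef_pos: [572.2, 145.6, 88.3]
tcp_rot: [2.716, -0.452, 2.228]
contact_force: [-1.4, 0.0, 0.8]
opening: 1.003
grasp_force: 0.0
clock: 2.9
eef_pos: [574.1, 143.6, 91.7]
tcp_rot: [2.711, -0.45, 2.226]
contact_force: [-0.1, 0.1, 0.9]
opening: 0.298
grasp_force: 0.0
clock: 3.15
eef_pos: [575.1, 143.8, 91.7]
tcp_rot: [2.71, -0.449, 2.226]
contact_force: [5.8, 0.1, 2.8]
opening: 0.175
grasp_force: 60.7
rot [0.007 0.004 0.003] 0.008 trans now-frame [ 0.3 -1.6  5.8] after-rot frame [ 0.3 -1.6  5.8] world [-1.   2.8 -5.2]
0.17519504164292066
pull dir in tool [-0.627 -0.528 -0.574]
```

Converted, -1.9 mm / 250 = -0.0076, -1.7 mm / 250 = -0.0068.

```bash
echo '{"ax": [0,0,0,0],"ay": [0,0,0,0],"az": [0,0,0,0],"x": [-0.0076,-0.0076,-0.0076,0],"y": [-0.0064,-0.0064,-0.0064,0],"z": [-0.0068,-0.0068,-0.0068,0],"aperture": [0,0,0,0]}' | python3 -m handwheel
```

```text
clock: 3.48
eef_pos: [573.9, 139.8, 91.5]
tcp_rot: [2.708, -0.458, 2.226]
contact_force: [20.3, 42.6, -17.6]
opening: 0.175
grasp_force: 62.3
```

Force climbs to about 50 N while the tool moves only 4 mm, so the drawer is locked. I'll ease back, push the knob in and turn it clockwise 1.4 rad.

Converted, 1.9 mm / 250 = 0.0076, 1.7 mm / 250 = 0.0068.

```bash
echo '{"ax": [0,0,0,0],"ay": [0,0,0,0],"az": [0,0,0,0],"x": [0.0076,0.0076,0.0076,0],"y": [0.0064,0.0064,0.0064,0],"z": [0.0068,0.0068,0.0068,0],"aperture": [0,0,0,0]}' | python3 -m handwheel
echo '{"ax": [0,0,0,0],"ay": [0,0,0,0],"az": [0,0,0,0],"x": [0,0,0,0],"y": [0,0,0,0],"z": [0.014,0.014,0.012,0],"aperture": [0,0,0,0]}' | python3 -m handwheel
python3 - <<'E'
from h import *
p,M=knobpose((599,316.5),1.425,0,0,0,True);rel(p,M);s=r.sense();print("F tool",(M.T@s["contact_force"]).round(1))
E
```

```text
clock: 3.82
eef_pos: [575.0, 144.4, 91.3]
tcp_rot: [2.711, -0.45, 2.226]
contact_force: [6.1, 0.2, 3.8]
opening: 0.177
grasp_force: 67.7
clock: 4.15
eef_pos: [576.1, 149.3, 84.7]
tcp_rot: [2.709, -0.45, 2.227]
contact_force: [-0.4, -9.3, 20.8]
opening: 0.17
grasp_force: 70.9
rot [0.008 0.003 0.004] 0.009 trans now-frame [-0.  -2.2 -3.1] after-rot frame [-0.  -2.2 -3.1] world [-2.1 -2.7  1.7]
F tool [  2.8   3.5 -22.3]
```

Converted, 0.1 rad / 1.5708 = 0.0637.

```bash
for i in 1 ; do echo '{"ax": [0,0,0,0,0],"ay": [0,0,0,0,0],"az": [0.0637,0.0637,0.0637,0.0637,0.0637],"x": [0,0,0,0,0],"y": [0,0,0,0,0],"z": [0,0,0,0,0],"aperture": [0,0,0,0,0]}' | python3 -m handwheel
echo '{"ax": [0,0,0,0,0],"ay": [0,0,0,0,0],"az": [0.0637,0.0637,0.0637,0.0637,0.0637],"x": [0,0,0,0,0],"y": [0,0,0,0,0],"z": [0,0,0,0,0],"aperture": [0,0,0,0,0]}' | python3 -m handwheel
echo '{"ax": [0,0,0,0,0],"ay": [0,0,0,0,0],"az": [0.0637,0.0637,0.0637,0.0637,0],"x": [0,0,0,0,0],"y": [0,0,0,0,0],"z": [0,0,0,0,0],"aperture": [0,0,0,0,0]}' | python3 -m handwheel; done
python3 - <<'E'
from h import *
p,M=knobpose((599,316.5),1.425,1.4,0,0,True);rel(p,M);s=r.sense();print("F tool",(M.T@s["contact_force"]).round(1),(M.T@s["wrist_torque"]).round(2),s["qpos"])
E
```

```text
clock: 4.57
eef_pos: [576.2, 149.3, 84.8]
tcp_rot: [2.995, -0.598, 1.667]
contact_force: [0.2, -9.9, 21.2]
opening: 0.173
grasp_force: 70.9
clock: 4.98
eef_pos: [576.2, 149.3, 84.8]
tcp_rot: [-2.943, -0.585, 1.062]
contact_force: [-0.7, -8.7, 20.1]
opening: 0.177
grasp_force: 70.9
clock: 5.4
eef_pos: [576.3, 149.4, 84.8]
tcp_rot: [-2.72, -0.46, 0.62]
contact_force: [0.2, -8.7, 20.2]
opening: 0.178
grasp_force: 70.9
rot [ 0.004 -0.008 -0.002] 0.009 trans now-frame [-2.4 -0.4 -3.1] after-rot frame [-2.4 -0.4 -3.1] world [-2.3 -2.8  1.6]
F tool [  4.4  -1.9 -21.4] [ 0.39  0.39 -0.12] [-0.06300408  0.55254921  1.94570702  0.9099251   0.81271804  0.08466284]
```

Converted, -4 mm / 250 = -0.016, -2 mm / 250 = -0.008.

```bash
echo '{"ax": [0,0,0,0],"ay": [0,0,0,0],"az": [0,0,0,0],"x": [0,0,0,0],"y": [0,0,0,0],"z": [-0.016,-0.016,-0.008,0],"aperture": [0,0,0,0]}' | python3 -m handwheel
echo '{"ax": [0,0,0,0,0],"ay": [0,0,0,0,0],"az": [0,0,0,0,0],"x": [-0.0076,-0.0076,-0.0076,-0.0076,0],"y": [0.0064,0.0064,0.0064,0.0064,0],"z": [-0.0068,-0.0068,-0.0068,-0.0068,0],"aperture": [0,0,0,0,0]}' | python3 -m handwheel
```

```text
clock: 5.73
eef_pos: [575.4, 143.8, 92.1]
tcp_rot: [-2.723, -0.462, 0.626]
contact_force: [5.6, 1.4, 3.7]
opening: 0.174
grasp_force: 68.1
clock: 6.15
eef_pos: [573.6, 131.5, 91.5]
tcp_rot: [-2.723, -0.461, 0.626]
contact_force: [6.1, -1.8, 4.6]
opening: 0.172
grasp_force: 68.1
```

It is free now, at 12 mm out. I'll pull the remaining 118 mm.

Converted, -9.4 mm / 250 = -0.0376, -8.6 mm / 250 = -0.0344.

```bash
echo '{"ax": [0,0,0,0,0],"ay": [0,0,0,0,0],"az": [0,0,0,0,0],"x": [-0.0376,-0.0376,-0.0376,-0.0376,-0.0376],"y": [0.0316,0.0316,0.0316,0.0316,0.0316],"z": [-0.0344,-0.0344,-0.0344,-0.0344,-0.0344],"aperture": [0,0,0,0,0]}' | python3 -m handwheel
echo '{"ax": [0,0,0,0,0],"ay": [0,0,0,0,0],"az": [0,0,0,0,0],"x": [-0.0376,-0.0376,-0.0252,-0.012,0],"y": [0.0316,0.0316,0.0212,0.01,0],"z": [-0.0344,-0.0344,-0.0228,-0.0108,0],"aperture": [0,0,0,0,0]}' | python3 -m handwheel
python3 - <<'E'
from h import *
for d in(0,130): rel(*knobpose((599,316.5),1.425,1.4,d,0,True))
E
```

```text
clock: 6.57
eef_pos: [562.8, 57.3, 91.7]
tcp_rot: [-2.723, -0.462, 0.626]
contact_force: [8.0, 1.1, 5.4]
opening: 0.174
grasp_force: 68.2
clock: 6.98
eef_pos: [556.7, 15.0, 92.2]
tcp_rot: [-2.718, -0.464, 0.622]
contact_force: [10.5, 12.6, 8.6]
opening: 0.177
grasp_force: 68.0
rot [ 0.002 -0.011  0.001] 0.011 trans now-frame [ 78.6 -69.5  81.5] after-rot frame [ 79.4 -69.4  80.8] world [ 17.4 131.6  -5.7]
rot [ 0.002 -0.011  0.001] 0.011 trans now-frame [-2.1 -0.8  6.2] after-rot frame [-2.  -0.8  6.2] world [-1.5  3.  -5.7]
```

Converted, -35 mm / 250 = -0.14, -30 mm / 250 = -0.12.

```bash
echo '{"ax": [0,0,0,0,0],"ay": [0,0,0,0,0],"az": [0,0,0,0,0],"x": [0,0,0,0,0],"y": [0,0,0,0,0],"z": [0,0,0,0,0],"aperture": [1,1,1,1,1]}' | python3 -m handwheel
echo '{"ax": [0,0,0,0,0],"ay": [0,0,0,0,0],"az": [0,0,0,0,0],"x": [0,0,0,0,0],"y": [0,0,0,0,0],"z": [-0.14,-0.14,-0.14,-0.14,-0.12],"aperture": [1,1,1,1,1]}' | python3 -m handwheel
python3 - <<'E'
from h import *
im=cams.grab_frame("top");np.save("top1.npy",im)
cv2.imwrite("pics/top1.png",cv2.resize(im[100:240,130:330],None,fx=4,fy=4,interpolation=cv2.INTER_CUBIC)[:,:,::-1])
M=R.from_euler("xyz",[0,0,1.426]).as_matrix()
def nest(d=130): return np.array([599,316.5,42])+M@np.array([-50-d,0,0])
print(nest())
c=[nest()+M@np.array([a,b,8]) for a,b in((47,59),(47,-59),(-47,-59),(-47,59))]
print(proj("top",c).round(1))
s=r.sense();print(s["eef_pos"],s["tcp_rot"],s["qpos"])
E
```

```text
clock: 7.4
eef_pos: [553.7, 13.9, 90.0]
tcp_rot: [-2.72, -0.458, 0.627]
contact_force: [-0.5, 0.1, -0.6]
opening: 0.871
grasp_force: 0.0
clock: 7.82
eef_pos: [538.9, -84.0, 231.2]
tcp_rot: [-2.722, -0.459, 0.627]
contact_force: [1.8, -0.1, 0.4]
opening: 0.999
grasp_force: 0.0
[573.02763964 138.38364337  42.        ]
[[172.6 217.2]
 [181.2 166.4]
 [221.4 172. ]
 [213.2 223. ]]
[540.78798575 -86.93923258 235.33532048] [-2.72828982 -0.46151743  0.62838222] [-0.48589698  0.362395    1.80710132  0.60869577  1.25263415  0.07914221]
```

View pics/top1.png

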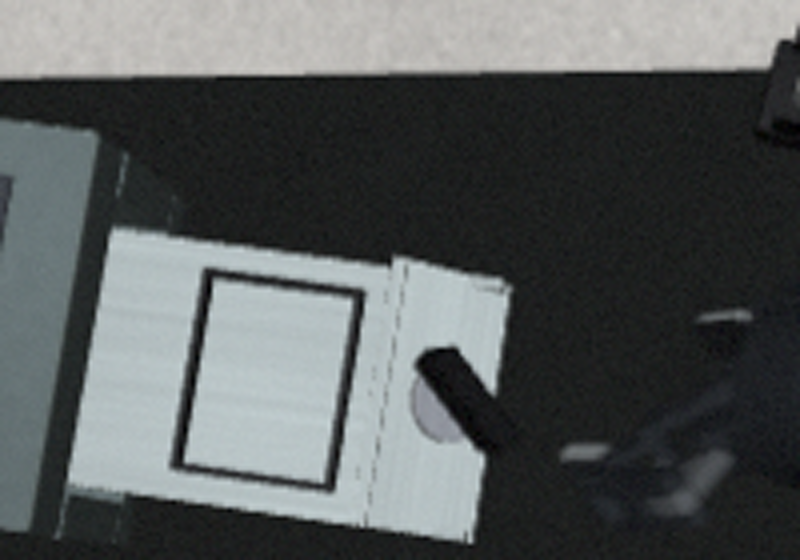

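The drawer is fully out. The rim corners in the crop, (207,270), (363,290), (333,490) and (173,467), agree with the predicted nest to about 1 px. The knob bar is now at its other end. Next I pick up the board.

```bash
cat >> h.py <<'E'
def down(x,y,z,az):
    y_=np.array([np.cos(az),np.sin(az),0]);z_=np.array([0,0,-1.])
    return np.array([x,y,z]),np.column_stack([np.cross(y_,z_),y_,z_])
E
python3 - <<'E'
from h import *
for az in(67.9,-112.1): rel(*down(512.1,-314.2,180,np.radians(az)))
# nest from rim in both views
print([onz("top",q,50).round(1) for q in((181.75,167.5),(220.75,172.5),(213.25,222.5),(173.25,216.75))])
im=np.load("top1.npy");v=im.max(2);roi=np.zeros(v.shape,bool);roi[162:228,168:224]=1
poly=np.zeros(v.shape,np.uint8);cv2.fillConvexPoly(poly,np.array([[178,163],[224,169],[217,227],[169,221]]),1)
m=(v<110)&(poly>0);c=big(m)[0];pts=np.array([onz("top",q[0],50)[:2] for q in c],np.float32);print(cv2.minAreaRect(pts))
E
```

```text
rot [ 0.238 -0.684 -1.956] 2.086 trans now-frame [-165.   144.8  -85.6] after-rot frame [ -58.9 -221.4   55.3] world [ -28.7 -227.3  -55.3]
rot [-0.605 -0.211  1.076] 1.253 trans now-frame [-165.   144.8  -85.6] after-rot frame [ 58.9 221.4  55.3] world [ -28.7 -227.3  -55.3]
[array([635.6, 175.1,  50. ]), array([623.4,  84.9,  50. ]), array([509. , 100.3,  50. ]), array([522.3, 191.9,  50. ])]
((573.470703125, 139.49398803710938), (95.69527435302734, 116.82756805419922), 81.78004455566406)
```

Converted, 0.09 rad / 1.5708 = 0.0573.

```bash
echo '{"ax": [-0.0318,-0.0318,-0.0318,-0.0318,-0.0318],"ay": [-0.0115,-0.0115,-0.0115,-0.0115,-0.0115],"az": [0.0573,0.0573,0.0573,0.0573,0.0573],"x": [0,0,0,0,0],"y": [0,0,0,0,0],"z": [0,0,0,0,0],"aperture": [1,1,1,1,1]}' | python3 -m handwheel
echo '{"ax": [-0.0318,-0.0318,-0.0318,-0.0318,-0.0318],"ay": [-0.0115,-0.0115,-0.0115,-0.0115,-0.0115],"az": [0.0573,0.0573,0.0573,0.0573,0.0573],"x": [0,0,0,0,0],"y": [0,0,0,0,0],"z": [0,0,0,0,0],"aperture": [1,1,1,1,1]}' | python3 -m handwheel
echo '{"ax": [-0.0318,-0.0318,0,0,0],"ay": [-0.0115,-0.0115,0,0,0],"az": [0.0573,0.0573,0,0,0],"x": [0,0,0.04,0.04,0.04],"y": [0,0,0.148,0.148,0.148],"z": [0,0,0.032,0.032,0.032],"aperture": [1,1,1,1,1]}' | python3 -m handwheel
echo '{"ax": [0,0,0,0],"ay": [0,0,0,0],"az": [0,0,0,0],"x": [0.04,0.04,0.036,0],"y": [0.148,0.148,0.144,0],"z": [0.032,0.032,0.032,0],"aperture": [1,1,1,1]}' | python3 -m handwheel
python3 - <<'E'
from h import *
rel(*down(512.1,-314.2,180,np.radians(-112.1)));print(r.sense()["qpos"])
cv2.imwrite("pics/w2.png",cams.grab_frame("wrist")[:,:,::-1])
E
```

```text
clock: 8.28
eef_pos: [538.8, -82.8, 229.3]
tcp_rot: [-2.839, -0.21, 0.212]
contact_force: [-0.0, 0.6, -0.5]
opening: 1.001
grasp_force: 0.0
clock: 8.7
eef_pos: [538.9, -82.5, 229.4]
tcp_rot: [-3.042, -0.03, -0.212]
contact_force: [0.3, 0.3, 0.2]
opening: 0.999
grasp_force: 0.0
clock: 9.12
eef_pos: [525.1, -196.6, 204.1]
tcp_rot: [-3.139, 0.014, -0.382]
contact_force: [0.3, -0.3, 0.5]
opening: 1.0
grasp_force: 0.0
clock: 9.45
eef_pos: [508.6, -314.3, 178.0]
tcp_rot: [-3.14, 0.016, -0.388]
contact_force: [-0.6, 0.5, -1.3]
opening: 0.999
grasp_force: 0.0
rot [-0.002  0.016 -0.002] 0.016 trans now-frame [ 3.2 -1.4 -2. ] after-rot frame [ 3.2 -1.4 -2. ] world [3.5 0.1 2. ]
[-5.55471885e-01  3.98846061e-01  1.74937986e+00 -1.32572158e-03
  1.00898214e+00  1.40422250e+00]
```

View pics/w2.png

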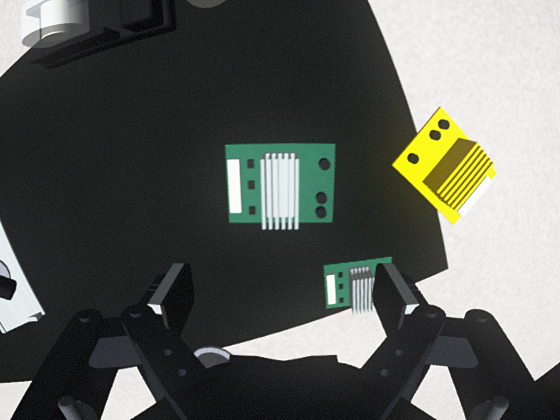

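The wrist view shows the board at (281,184), square between the fingers, with the heatsink upright at (280,190). I'll trim the pose, descend and grip.

Converted, 36 mm / 250 = 0.144, 24 mm / 250 = 0.096, 0.016 rad / 1.5708 = 0.0102.

```bash
echo '{"ax": [0,0,0,0,0],"ay": [0.0102,0,0,0,0],"az": [0,0,0,0,0],"x": [0.0132,0,0,0,0],"y": [-0.0056,0,0,0,0],"z": [0,0.144,0.144,0.144,0.096],"aperture": [1,1,1,1,1]}' | python3 -m handwheel 
echo '{"ax": [0,0],"ay": [0,0],"az": [0,0],"x": [0,0],"y": [0,0],"z": [0.032,0],"aperture": [1,1]}' | python3 -m handwheel
python3 - <<'E'
from h import *
rel(*down(512.1,-314.2,34,np.radians(-112.1)))
E
```

```text
clock: 9.92
eef_pos: [513.7, -306.5, 45.4]
tcp_rot: [-3.138, -0.0, -0.384]
contact_force: [-0.2, 0.3, -0.5]
opening: 0.998
grasp_force: 0.0
clock: 10.08
eef_pos: [513.5, -306.9, 38.2]
tcp_rot: [-3.138, 0.002, -0.384]
contact_force: [0.2, -0.5, 1.5]
opening: 0.997
grasp_force: 0.0
rot [-0.004  0.002  0.002] 0.005 trans now-frame [1.5 7.3 4.2] after-rot frame [1.5 7.3 4.2] world [-1.4 -7.3 -4.2]
```

Converted, 7.3 mm / 250 = 0.0292, 1.5 mm / 250 = 0.006, -0.004 rad / 1.5708 = -0.0025.

```bash
echo '{"ax": [-0.0025,0],"ay": [0,0],"az": [0,0],"x": [0.006,0],"y": [0.0292,0],"z": [0.016,0],"aperture": [1,1]}' | python3 -m handwheel
echo '{"ax": [0,0,0,0,0],"ay": [0,0,0,0,0],"az": [0,0,0,0,0],"x": [0,0,0,0,0],"y": [0,0,0,0,0],"z": [0,0,0,0,0],"aperture": [0,0,0,0,0]}' | python3 -m handwheel 40
echo '{"ax": [0,0,0],"ay": [0,0,0],"az": [0,0,0],"x": [0,0,0],"y": [0,0,0],"z": [0,0,0],"aperture": [0,0,0]}' | python3 -m handwheel
python3 - <<'E'
from h import *
rel(*down(512.1,-314.2,34,np.radians(-112.1)))
E
```

```text
clock: 10.25
eef_pos: [514.1, -317.2, 37.2]
tcp_rot: [3.14, -0.004, -0.385]
contact_force: [-0.3, -0.2, -0.2]
opening: 1.005
grasp_force: 0.0
clock: 10.67
eef_pos: [513.2, -316.3, 36.5]
tcp_rot: [3.141, -0.002, -0.385]
contact_force: [0.6, -0.7, -1.0]
opening: 0.344
grasp_force: 40.1
clock: 10.92
eef_pos: [513.3, -316.4, 36.5]
tcp_rot: [3.141, -0.002, -0.385]
contact_force: [-0.1, 1.5, 5.9]
opening: 0.344
grasp_force: 41.2
rot [ 0.001 -0.002  0.   ] 0.003 trans now-frame [-1.9 -1.6  2.5] after-rot frame [-1.9 -1.6  2.5] world [-1.2  2.2 -2.5]
```

Converted, -40 mm / 250 = -0.16, -20 mm / 250 = -0.08.

```bash
echo '{"ax": [0,0,0,0,0],"ay": [0,0,0,0,0],"az": [0,0,0,0,0],"x": [0,0,0,0,0],"y": [0,0,0,0,0],"z": [-0.08,-0.16,-0.16,-0.16,-0.16],"aperture": [0,0,0,0,0]}' | python3 -m handwheel
echo '{"ax": [0,0,0,0,0],"ay": [0,0,0,0,0],"az": [-0.0764,-0.0764,-0.0764,-0.0764,-0.0764],"x": [0,0,0,0,0],"y": [0,0,0,0,0],"z": [0,0,0,0,0],"aperture": [0,0,0,0,0]}' | python3 -m handwheel
echo '{"ax": [0,0,0,0,0],"ay": [0,0,0,0,0],"az": [-0.0764,-0.0764,-0.0764,-0.0764,-0.0764],"x": [0,0,0,0,0],"y": [0,0,0,0,0],"z": [0,0,0,0,0],"aperture": [0,0,0,0,0]}' | python3 -m handwheel
echo '{"ax": [0,0,0,0,0],"ay": [0,0,0,0,0],"az": [-0.0764,-0.0764,-0.0764,-0.0764,-0.0764],"x": [0,0,0,0,0],"y": [0,0,0,0,0],"z": [0,0,0,0,0],"aperture": [0,0,0,0,0]}' | python3 -m handwheel
python3 - <<'E'
from h import *
rel(*down(573.2,139,200,np.radians(-8.25)));print(r.sense()["qpos"])
E
```

```text
clock: 11.33
eef_pos: [512.1, -315.6, 217.3]
tcp_rot: [3.141, -0.001, -0.385]
contact_force: [1.0, -1.0, -1.6]
opening: 0.341
grasp_force: 40.0
clock: 11.75
eef_pos: [512.4, -315.7, 215.7]
tcp_rot: [3.14, -0.0, 0.221]
contact_force: [-0.0, 0.6, -0.9]
opening: 0.343
grasp_force: 40.1
clock: 12.17
eef_pos: [512.4, -315.7, 215.5]
tcp_rot: [3.141, 0.0, 0.821]
contact_force: [-0.6, 0.8, -1.2]
opening: 0.344
grasp_force: 40.1
clock: 12.58
eef_pos: [512.4, -315.7, 215.4]
tcp_rot: [3.141, 0.001, 1.421]
contact_force: [0.5, 0.1, -1.1]
opening: 0.344
grasp_force: 40.1
rot [ 0.001  0.001 -0.006] 0.006 trans now-frame [458.7  -7.9  15. ] after-rot frame [458.8  -5.   15.4] world [ 60.8 454.7 -15.4]
[-5.54423104e-01  3.54916162e-01  1.72138303e+00 -7.38387250e-04
  1.06446438e+00 -4.03923446e-01]
```

Converted, 38 mm / 250 = 0.152, 36 mm / 250 = 0.144, -0.006 rad / 1.5708 = -0.0038.

```bash
echo '{"ax": [0,0,0,0,0],"ay": [0,0,0,0,0],"az": [-0.0038,0,0,0,0],"x": [0.144,0.152,0.152,0.152,0.152],"y": [0,0,0,0,0],"z": [0,0,0,0,0],"aperture": [0,0,0,0,0]}' | python3 -m handwheel
echo '{"ax": [0,0,0,0,0],"ay": [0,0,0,0,0],"az": [0,0,0,0,0],"x": [0.152,0.152,0.152,0.152,0.152],"y": [0,0,0,0,0],"z": [0,0,0,0,0],"aperture": [0,0,0,0,0]}' | python3 -m handwheel
echo '{"ax": [0,0,0,0],"ay": [0,0,0,0],"az": [0,0,0,0],"x": [0.152,0.152,0,0],"y": [0,-0.016,0,0],"z": [0,0.056,0,0],"aperture": [0,0,0,0]}' | python3 -m handwheel
python3 - <<'E'
from h import *
rel(*down(573.2,139,200,np.radians(-8.25)));print(r.sense()["qpos"])
n="top";im=cams.grab_frame(n);np.save("top2.npy",im);np.save("side2.npy",cams.grab_frame("side"))
cv2.imwrite("pics/top2.png",np.hstack([cv2.resize(im[130:250,130:240],(400,436)),cv2.resize(np.load("side2.npy")[80:220,190:330],(400,436))])[:,:,::-1])
E
```

```text
clock: 13.0
eef_pos: [540.6, -128.4, 215.4]
tcp_rot: [3.141, 0.001, 1.42]
contact_force: [1.0, -0.9, -1.3]
opening: 0.34
grasp_force: 40.1
clock: 13.42
eef_pos: [569.1, 59.7, 215.2]
tcp_rot: [3.141, 0.001, 1.421]
contact_force: [1.4, -1.3, -1.3]
opening: 0.342
grasp_force: 40.1
clock: 13.75
eef_pos: [575.9, 135.3, 200.1]
tcp_rot: [-3.141, 0.002, 1.424]
contact_force: [-0.1, -0.8, -1.5]
opening: 0.345
grasp_force: 40.0
rot [-0.001  0.002 -0.003] 0.003 trans now-frame [ 3.3 -3.2  0.1] after-rot frame [ 3.3 -3.2  0.1] world [-2.7  3.7 -0.1]
[ 0.22907283  0.3577361   1.75554519 -0.00189154  1.02971694  0.37664762]
```

View pics/top2.png

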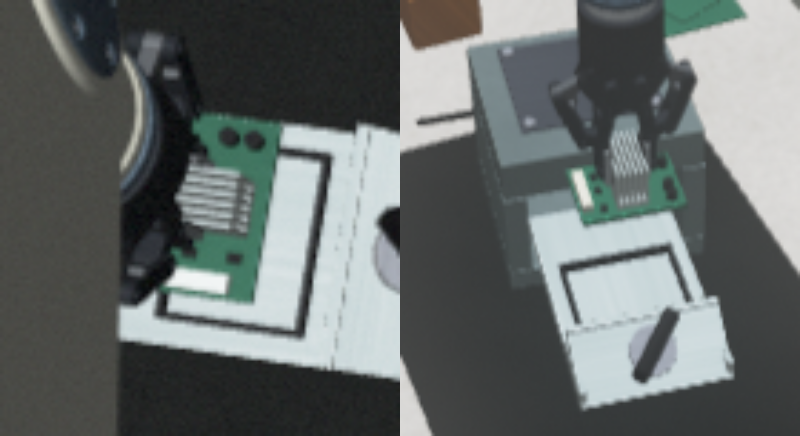

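```bash
python3 - <<'E'
from h import *
t=np.array([np.cos(1.426),np.sin(1.426)]);n=np.array([-t[1],t[0]])
s=r.sense()["eef_pos"][:2];print(s)
for c,pp in(("top",((207.8,164.4),(200.1,212.6))),("side",((254.8,152.2),(290.8,146.8)))):
    a,b=[onz(c,q,168.5)[:2] for q in pp]
    m=(a+b)/2+38*t;print(c,a.round(1),b.round(1),"ctr",m.round(1),"len",np.linalg.norm(a-b).round(1),"rel tcp (tx,ty)",((m-s)@t).round(1),((m-s)@n).round(1))
# same with mask in top image
im=np.load("top2.npy");hsv=cv2.cvtColor(im,cv2.COLOR_RGB2HSV)
g=(hsv[...,0]>65)&(hsv[...,0]<90)&(hsv[...,1]>90)&(hsv[...,2]>45);roi=np.zeros_like(g);roi[155:220,175:215]=1
c=np.vstack(big(g&roi)[:3]);P=np.array([onz("top",q[0],168.5)[:2] for q in c])-s
print("front edge rel tcp",np.percentile(-(P@t),[95,98,100]).round(1),"ty",(P@n).min().round(1),(P@n).max().round(1))
E
```

```text
[576.48454864 133.11206901]
top [616.4  88.1] [520.2 101.7] ctr [573.8 132.5] len 97.2 rel tcp (tx,ty) -1.0 2.6
side [521.9  98.2] [617.4  81. ] ctr [575.1 127.2] len 97.1 rel tcp (tx,ty) -6.1 0.5
front edge rel tcp [36.3 36.6 37.3] ty -47.6 53.1
```

Converted, 40 mm / 250 = 0.16, 5.5 mm / 250 = 0.022.

```bash
echo '{"ax": [0,0,0,0,0],"ay": [0,0,0,0,0],"az": [0,0,0,0,0],"x": [0.022,0,0,0,0],"y": [-0.008,0,0,0,0],"z": [0,0.12,0.16,0.1,0],"aperture": [0,0,0,0,0]}' | python3 -m handwheel
echo '{"ax": [0,0],"ay": [0,0],"az": [0,0],"x": [0,0],"y": [0,0],"z": [0,0],"aperture": [0,0]}' | python3 -m handwheel
python3 - <<'E'
from h import *
rel(*down(573.2,139,100,np.radians(-8.25)))
im=cams.grab_frame("top");np.save("top3.npy",im);z=r.sense()["eef_pos"][2]-36.5+5
si=cams.grab_frame("side");np.save("side3.npy",si)
print("z",z)
cv2.imwrite("pics/top3.png",np.hstack([cv2.resize(im[130:250,130:240],(400,436),interpolation=cv2.INTER_CUBIC),cv2.resize(si[100:220,200:310],(400,436),interpolation=cv2.INTER_CUBIC)])[:,:,::-1])
hsv=cv2.cvtColor(im,cv2.COLOR_RGB2HSV)
t=np.array([np.cos(1.426),np.sin(1.426)]);n=np.array([-t[1],t[0]])
g=(hsv[...,0]>65)&(hsv[...,0]<90)&(hsv[...,1]>90)&(hsv[...,2]>45);roi=np.zeros_like(g);roi[155:230,165:225]=1
c=np.vstack(big(g&roi)[:3]);P=np.array([onz("top",q[0],z)[:2] for q in c])-[573.4,139.3]
print("front edge rel nest",np.percentile(-(P@t),[95,98,100]).round(1),"ty",(P@n).min().round(1),(P@n).max().round(1))
E
```

```text
clock: 14.27
eef_pos: [572.5, 137.3, 101.8]
tcp_rot: [-3.136, 0.004, 1.419]
contact_force: [-1.3, -0.2, -1.7]
opening: 0.34
grasp_force: 40.0
clock: 14.43
eef_pos: [577.0, 138.8, 107.9]
tcp_rot: [3.138, 0.0, 1.42]
contact_force: [-0.1, -0.5, -0.7]
opening: 0.339
grasp_force: 40.0
rot [ 0.003  0.    -0.007] 0.008 trans now-frame [-0.3 -3.8  7.9] after-rot frame [-0.3 -3.8  7.9] world [-3.8  0.2 -7.9]
z 76.9196072909985
front edge rel nest [38.7 39.1 39.3] ty -51.3 46.4
```

View pics/top3.png

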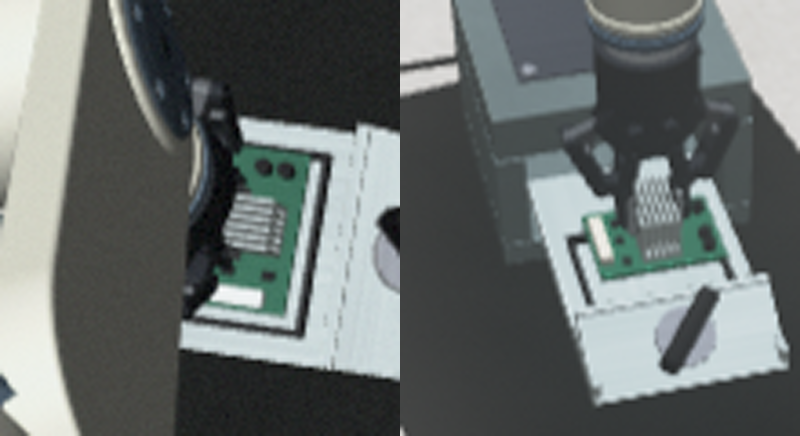

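The left (top) view shows the board hovering over the nest, its front edge parallel to the rim. It needs to move about 1 mm in +x and 3 mm in -y (tool axes). I'll trim and lower it.

The rows are not in the units I measure in: shifts go in shares of 250 mm and turns go in shares of pi/2 rad. I convert before sending: 8 mm / 250 = 0.032, -3 mm / 250 = -0.012, -0.006 rad / 1.5708 = -0.0038.

```bash
echo '{"ax": [0,0,0,0,0],"ay": [0,0,0,0,0],"az": [-0.0038,0,0,0,0],"x": [0.004,0,0,0,0],"y": [-0.012,0,0,0,0],"z": [0,0.032,0.032,0,0],"aperture": [0,0,0,0,0]}' | python3 -m handwheel
python3 - <<'E'
from h import *
rel(*down(573.2,139,78.5,np.radians(-8.25)))
im=cams.grab_frame("top");z=r.sense()["eef_pos"][2]-36.5+5
hsv=cv2.cvtColor(im,cv2.COLOR_RGB2HSV)
t=np.array([np.cos(1.426),np.sin(1.426)]);n=np.array([-t[1],t[0]])
g=(hsv[...,0]>65)&(hsv[...,0]<90)&(hsv[...,1]>90)&(hsv[...,2]>45);roi=np.zeros_like(g);roi[155:230,165:225]=1
c=np.vstack(big(g&roi)[:3]);P=np.array([onz("top",q[0],z)[:2] for q in c])-[573.4,139.3]
print(z,"front edge rel nest",np.percentile(-(P@t),[95,98,100]).round(1),"ty",(P@n).min().round(1),(P@n).max().round(1))
E
```

```text
clock: 14.95
eef_pos: [572.4, 140.4, 89.4]
tcp_rot: [-3.141, 0.002, 1.427]
contact_force: [-0.8, 0.5, -0.8]
opening: 0.341
grasp_force: 40.0
rot [-0.     0.002  0.   ] 0.002 trans now-frame [-1.3  1.  10.9] after-rot frame [-1.3  1.  10.9] world [  0.8  -1.4 -10.9]
58.30633457216531 front edge rel nest [37.5 37.8 37.9] ty -45.2 51.1
```

Converted, 4 mm / 250 = 0.016, 3 mm / 250 = 0.012.

```bash
echo '{"ax": [0,0,0,0,0],"ay": [0,0,0,0,0],"az": [0,0,0,0,0],"x": [0,0,0,0,0],"y": [0.0072,0,0,0,0],"z": [0,0.016,0.012,0,0],"aperture": [0,0,0,0,0]}' | python3 -m handwheel
echo '{"ax": [0,0,0],"ay": [0,0,0],"az": [0,0,0],"x": [0,0,0],"y": [0,0,0],"z": [0.008,0.008,0],"aperture": [0,0,0]}' | python3 -m handwheel
echo '{"ax": [0,0],"ay": [0,0],"az": [0,0],"x": [0,0],"y": [0,0],"z": [0.006,0],"aperture": [0,0]}' | python3 -m handwheel
python3 - <<'E'
from h import *
rel(*down(573.2,139,78.5,np.radians(-8.25)))
im=cams.grab_frame("top");z=r.sense()["eef_pos"][2]-36.5+5
hsv=cv2.cvtColor(im,cv2.COLOR_RGB2HSV)
t=np.array([np.cos(1.426),np.sin(1.426)]);n=np.array([-t[1],t[0]])
g=(hsv[...,0]>65)&(hsv[...,0]<90)&(hsv[...,1]>90)&(hsv[...,2]>45);roi=np.zeros_like(g);roi[155:230,165:225]=1
c=np.vstack(big(g&roi)[:3]);P=np.array([onz("top",q[0],z)[:2] for q in c])-[573.4,139.3]
print(z,"front edge rel nest",np.percentile(-(P@t),[95,98,100]).round(1),"ty",(P@n).min().round(1),(P@n).max().round(1))
E
```

```text
clock: 15.42
eef_pos: [574.6, 140.2, 82.9]
tcp_rot: [3.141, 0.001, 1.427]
contact_force: [0.6, 0.1, -2.1]
opening: 0.343
grasp_force: 40.0
clock: 15.67
eef_pos: [574.6, 140.2, 78.9]
tcp_rot: [3.141, 0.001, 1.427]
contact_force: [-0.9, -0.7, -0.7]
opening: 0.342
grasp_force: 40.0
clock: 15.83
eef_pos: [574.8, 140.4, 78.4]
tcp_rot: [3.14, 0.001, 1.427]
contact_force: [-3.2, 0.0, 7.3]
opening: 0.342
grasp_force: 41.2
rot [ 0.001  0.001 -0.   ] 0.002 trans now-frame [-1.6 -1.4 -0.1] after-rot frame [-1.6 -1.4 -0.1] world [-1.6 -1.4  0.1]
46.937970760869064 front edge rel nest [37.2 37.4 37.6] ty -47.7 48.3
```

Floor contact came at the expected height, and the board is centred (front edge about 38 mm from the nest centre, ty about 0). Releasing.

Converted, -0.7 mm / 250 = -0.0028.

```bash
echo '{"ax": [0,0,0,0,0],"ay": [0,0,0,0,0],"az": [0,0,0,0,0],"x": [0,0,0,0,0],"y": [0,0,0,0,0],"z": [-0.0028,0,0,0,0],"aperture": [1,1,1,1,1]}' | python3 -m handwheel
echo '{"ax": [0,0,0,0,0],"ay": [0,0,0,0,0],"az": [0,0,0,0,0],"x": [0,0,0,0,-0.12],"y": [0,0,0,0,0],"z": [-0.06,-0.14,-0.16,-0.16,-0.08],"aperture": [1,1,1,1,1]}' | python3 -m handwheel
echo '{"ax": [0,0,0,0,0],"ay": [0,0,0,0,0],"az": [0,0,0,0,0],"x": [-0.14,-0.14,-0.14,-0.14,-0.14],"y": [0,0,0,0,0],"z": [0,0,0,0,0],"aperture": [1,1,1,1,1]}' | python3 -m handwheel
python3 - <<'E'
from h import *
for h in(90,0): rel(*knobpose((599,316.5),1.4262,1.4,130,h,True))
print(r.sense()["qpos"])
im=cams.grab_frame("top");z=47
hsv=cv2.cvtColor(im,cv2.COLOR_RGB2HSV)
t=np.array([np.cos(1.426),np.sin(1.426)]);n=np.array([-t[1],t[0]])
g=(hsv[...,0]>65)&(hsv[...,0]<90)&(hsv[...,1]>90)&(hsv[...,2]>45);roi=np.zeros_like(g);roi[155:230,165:225]=1
c=np.vstack(big(g&roi)[:3]);P=np.array([onz("top",q[0],z)[:2] for q in c])-[573.4,139.3]
print(cv2.minAreaRect(P.astype(np.float32)))
cv2.imwrite("pics/top4.png",cv2.resize(im[100:240,130:330],None,fx=4,fy=4,interpolation=cv2.INTER_CUBIC)[:,:,::-1])
E
```

```text
clock: 16.3
eef_pos: [574.8, 140.2, 78.4]
tcp_rot: [3.14, 0.001, 1.427]
contact_force: [-0.4, 0.5, 0.8]
opening: 0.995
grasp_force: 0.0
clock: 16.72
eef_pos: [572.9, 114.0, 233.4]
tcp_rot: [3.134, -0.003, 1.429]
contact_force: [1.6, 0.0, 1.2]
opening: 1.004
grasp_force: 0.0
clock: 17.13
eef_pos: [544.7, -63.9, 228.8]
tcp_rot: [3.14, 0.001, 1.427]
contact_force: [0.7, 0.2, -0.5]
opening: 1.0
grasp_force: 0.0
rot [0.215 0.586 0.679] 0.922 trans now-frame [31.  -1.2 68.6] after-rot frame [-11.4   8.2  74. ] world [  3.4  30.7 -68.7]
rot [0.215 0.586 0.679] 0.922 trans now-frame [ 82.7  -1.2 142.3] after-rot frame [-11.4   8.2 164. ] world [  10.8   81.8 -142.4]
[-1.18760634e-01  2.59726403e-01  1.82390409e+00 -1.47768838e-03
  1.05636127e+00  2.57275501e-02]Traceback (most recent call last):
  File "<stdin>", line 8, in <module>
    return _nx.concatenate(arrs, 0, dtype=dtype, casting=casting)
           ~~~~~~~~~~~~~~~^^^^^^^^^^^^^^^^^^^^^^^^^^^^^^^^^^^^^^^
ValueError: need at least one array to concatenate
```

The arm hides the nest in this view. I'll turn to the knob pose and look from there.

Converted, 0.085 rad / 1.5708 = 0.0541.

```bash
echo '{"ax": [0.0172,0.0172,0.0172,0.0172],"ay": [0.0465,0.0465,0.0465,0.0465],"az": [0.0541,0.0541,0.0541,0.0541],"x": [0,0,0,0],"y": [0,0,0,0],"z": [0,0,0,0],"aperture": [1,1,1,1]}' | python3 -m handwheel
echo '{"ax": [0.0172,0.0172,0.0172,0.0172,0],"ay": [0.0465,0.0465,0.0465,0.0465,0],"az": [0.0541,0.0541,0.0541,0.0541,0],"x": [0,0,0,0,0],"y": [0,0,0,0,0],"z": [0,0,0,0,0],"aperture": [1,1,1,1,1]}' | python3 -m handwheel
python3 - <<'E'
from h import *
rel(*knobpose((599,316.5),1.4262,1.4,130,6,True))
im=cams.grab_frame("top");s=cams.grab_frame("side")
cv2.imwrite("pics/top4.png",np.hstack([cv2.resize(im[130:250,130:240],(400,436),interpolation=cv2.INTER_CUBIC),cv2.resize(s[100:220,200:310],(400,436),interpolation=cv2.INTER_CUBIC)])[:,:,::-1])
hsv=cv2.cvtColor(im,cv2.COLOR_RGB2HSV)
g=(hsv[...,0]>65)&(hsv[...,0]<90)&(hsv[...,1]>90)&(hsv[...,2]>45);roi=np.zeros_like(g);roi[155:230,165:225]=1
b=big(g&roi)[:3]
if b:
    P=np.array([onz("top",q[0],47)[:2] for q in np.vstack(b)])-[573.4,139.3];print(cv2.minAreaRect(P.astype(np.float32)))
E
```

```text
clock: 17.52
eef_pos: [545.8, -62.5, 229.2]
tcp_rot: [-2.983, -0.269, 1.059]
contact_force: [0.7, -0.2, -0.9]
opening: 1.0
grasp_force: 0.0
clock: 17.93
eef_pos: [544.2, -63.5, 227.4]
tcp_rot: [-2.712, -0.451, 0.618]
contact_force: [-1.3, -0.0, -0.0]
opening: 0.997
grasp_force: 0.0
rot [-0.002 -0.001 -0.009] 0.009 trans now-frame [-10.7   8.7 156.6] after-rot frame [-10.7   8.3 156.6] world [  10.8   78.  -136. ]
((-0.6111602783203125, -0.7883453369140625), (73.695068359375, 96.79255676269531), 81.84676361083984)
```

View pics/top4.png

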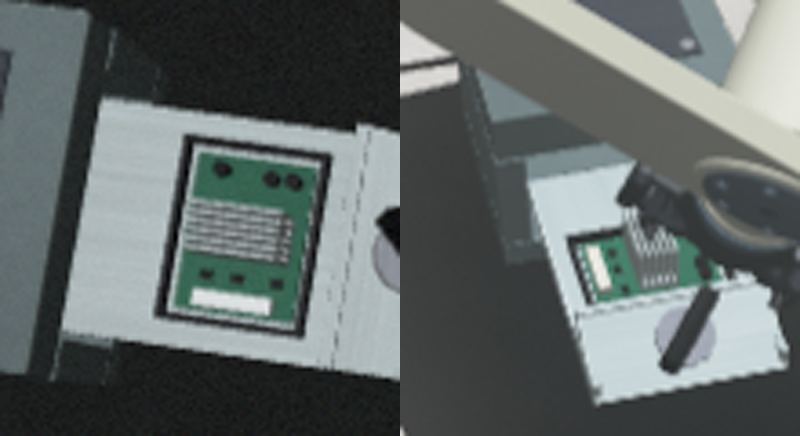

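The left crop shows the board flat and square in the rim at (240,235), within 1 mm of centre. The knob bar is unchanged. I'll take the knob again and push the drawer home.

Converted, 35 mm / 250 = 0.14, 30 mm / 250 = 0.12, -0.009 rad / 1.5708 = -0.0057.

```bash
echo '{"ax": [0,0,0,0,0],"ay": [0,0,0,0,0],"az": [-0.0057,0,0,0,0],"x": [-0.0428,0,0,0,0],"y": [0.0332,0,0,0,0],"z": [0,0.14,0.14,0.14,0.12],"aperture": [1,1,1,1,1]}' | python3 -m handwheel
echo '{"ax": [0],"ay": [0],"az": [0],"x": [0],"y": [0],"z": [0],"aperture": [1]}' | python3 -m handwheel
python3 - <<'E'
from h import *
rel(*knobpose((599,316.5),1.4262,1.4,130,6,True))
E
```

```text
clock: 18.45
eef_pos: [554.2, 4.7, 109.2]
tcp_rot: [-2.725, -0.455, 0.641]
contact_force: [0.3, -0.3, -0.7]
opening: 0.998
grasp_force: 0.0
clock: 18.53
eef_pos: [551.7, 6.8, 106.7]
tcp_rot: [-2.719, -0.451, 0.64]
contact_force: [-0.8, 0.6, 0.1]
opening: 1.004
grasp_force: 0.0
rot [-0.005  0.008  0.01 ] 0.013 trans now-frame [-0.1  3.1 17.2] after-rot frame [-0.2  3.  17.2] world [  3.3   7.7 -15.3]
```

Converted, 9 mm / 250 = 0.036, 8 mm / 250 = 0.032, 0.01 rad / 1.5708 = 0.0064.

```bash
echo '{"ax": [0,0,0],"ay": [0,0,0],"az": [0.0064,0,0],"x": [0,0,0],"y": [0.01,0,0],"z": [0.036,0.032,0],"aperture": [1,1,1]}' | python3 -m handwheel
echo '{"ax": [0,0,0,0,0],"ay": [0,0,0,0,0],"az": [0,0,0,0,0],"x": [0,0,0,0,0],"y": [0,0,0,0,0],"z": [0,0,0,0,0],"aperture": [0,0,0,0,0]}' | python3 -m handwheel 60
echo '{"ax": [0,0,0],"ay": [0,0,0],"az": [0,0,0],"x": [0,0,0],"y": [0,0,0],"z": [0,0,0],"aperture": [0,0,0]}' | python3 -m handwheel
python3 - <<'E'
from h import *
for d in(130,0): rel(*knobpose((599,316.5),1.4262,1.4,d,6,True))
E
```

```text
clock: 18.78
eef_pos: [557.6, 11.5, 95.3]
tcp_rot: [-2.719, -0.451, 0.627]
contact_force: [-0.4, 0.3, 0.3]
opening: 0.996
grasp_force: 0.0
clock: 19.2
eef_pos: [557.3, 10.8, 95.8]
tcp_rot: [-2.718, -0.452, 0.625]
contact_force: [-0.2, 0.1, 0.5]
opening: 0.301
grasp_force: 0.0
clock: 19.45
eef_pos: [556.5, 11.7, 95.6]
tcp_rot: [-2.716, -0.451, 0.625]
contact_force: [-3.5, 2.5, 5.4]
opening: 0.174
grasp_force: 63.1
rot [-0.001  0.002 -0.003] 0.004 trans now-frame [-1.4 -1.2  5. ] after-rot frame [-1.4 -1.2  5. ] world [-1.4  2.8 -4.3]
rot [-0.001  0.002 -0.003] 0.004 trans now-frame [ 80.  -69.9  79.5] after-rot frame [ 80.  -69.8  79.5] world [ 17.3 131.5  -4.3]
```

Converted, 6.3 mm / 250 = 0.0252, 5.7 mm / 250 = 0.0228.

```bash
echo '{"ax": [0,0,0,0,0],"ay": [0,0,0,0,0],"az": [0,0,0,0,0],"x": [0.0124,0.0252,0.0252,0.0252,0.0252],"y": [-0.0104,-0.0212,-0.0212,-0.0212,-0.0212],"z": [0.0116,0.0228,0.0228,0.0228,0.0228],"aperture": [0,0,0,0,0]}' | python3 -m handwheel
echo '{"ax": [0,0,0,0,0],"ay": [0,0,0,0,0],"az": [0,0,0,0,0],"x": [0.0252,0.0252,0.0252,0.0252,0.0252],"y": [-0.0212,-0.0212,-0.0212,-0.0212,-0.0212],"z": [0.0228,0.0228,0.0228,0.0228,0.0228],"aperture": [0,0,0,0,0]}' | python3 -m handwheel
echo '{"ax": [0,0,0,0,0],"ay": [0,0,0,0,0],"az": [0,0,0,0,0],"x": [0.0252,0.0252,0.0124,0.0124,0],"y": [-0.0212,-0.0212,-0.0104,-0.0104,0],"z": [0.0228,0.0228,0.0116,0.0116,0],"aperture": [0,0,0,0,0]}' | python3 -m handwheel
python3 - <<'E'
from h import *
rel(*knobpose((599,316.5),1.4262,1.4,0,6,True))
E
```

```text
clock: 19.87
eef_pos: [562.9, 56.0, 95.1]
tcp_rot: [-2.717, -0.45, 0.626]
contact_force: [-4.2, -1.8, 2.4]
opening: 0.173
grasp_force: 63.3
clock: 20.28
eef_pos: [570.1, 105.7, 95.2]
tcp_rot: [-2.717, -0.45, 0.626]
contact_force: [-5.3, -0.7, 2.6]
opening: 0.172
grasp_force: 63.3
clock: 20.7
eef_pos: [574.5, 136.1, 95.5]
tcp_rot: [-2.716, -0.45, 0.626]
contact_force: [-4.6, 3.0, 4.7]
opening: 0.174
grasp_force: 63.3
rot [-0.002  0.003 -0.002] 0.004 trans now-frame [ 1.4 -3.5  7.4] after-rot frame [ 1.4 -3.5  7.4] world [-0.8  7.1 -4.1]
```

Still 3–5 mm short. I'll push until the force rises.

Converted, 1.6 mm / 250 = 0.0064, 1.4 mm / 250 = 0.0056.

```bash
echo '{"ax": [0,0,0],"ay": [0,0,0],"az": [0,0,0],"x": [0.0064,0.0064,0],"y": [-0.0052,-0.0052,0],"z": [0.0056,0.0056,0],"aperture": [0,0,0]}' | python3 -m handwheel
echo '{"ax": [0,0,0],"ay": [0,0,0],"az": [0,0,0],"x": [0.0036,0.0036,0],"y": [-0.0032,-0.0032,0],"z": [0.0036,0.0036,0],"aperture": [0,0,0]}' | python3 -m handwheel
```

```text
clock: 20.95
eef_pos: [575.2, 140.4, 95.4]
tcp_rot: [-2.716, -0.45, 0.626]
contact_force: [-6.1, 0.9, 4.5]
opening: 0.172
grasp_force: 63.2
clock: 21.2
eef_pos: [575.4, 142.0, 94.3]
tcp_rot: [-2.719, -0.449, 0.627]
contact_force: [-6.4, -6.1, 0.6]
opening: 0.168
grasp_force: 63.3
```

Converted, 0.9 mm / 250 = 0.0036, -0.8 mm / 250 = -0.0032.

```bash
echo '{"ax": [0,0,0],"ay": [0,0,0],"az": [0,0,0],"x": [0.0036,0.0036,0],"y": [-0.0032,-0.0032,0],"z": [0.0036,0.0036,0],"aperture": [0,0,0]}' | python3 -m handwheel
echo '{"ax": [0,0,0,0,0],"ay": [0,0,0,0,0],"az": [0,0,0,0,0],"x": [0,0,0,0,0],"y": [0,0,0,0,0],"z": [0,0,0,0,0],"aperture": [1,1,1,1,1]}' | python3 -m handwheel
echo '{"ax": [0,0,0,0,0],"ay": [0,0,0,0,0],"az": [0,0,0,0,0],"x": [0,0,0,0,0],"y": [0,0,0,0,0],"z": [-0.08,-0.14,-0.14,-0.14,-0.12],"aperture": [1,1,1,1,1]}' | python3 -m handwheel
python3 - <<'E'
from h import *
im=cams.grab_frame("top");a=np.load("top0.npy")
cv2.imwrite("pics/top5.png",np.hstack([cv2.resize(x[110:250,110:230],(400,466),interpolation=cv2.INTER_CUBIC) for x in(a,im)])[:,:,::-1])
E
```

```text
clock: 21.45
eef_pos: [575.5, 143.4, 93.1]
tcp_rot: [-2.722, -0.447, 0.628]
contact_force: [-6.7, -16.0, -4.6]
opening: 0.17
grasp_force: 63.5
clock: 21.87
eef_pos: [577.3, 145.9, 95.6]
tcp_rot: [-2.718, -0.452, 0.625]
contact_force: [-0.2, -0.6, 0.4]
opening: 0.871
grasp_force: 0.0
clock: 22.28
eef_pos: [564.4, 57.0, 224.5]
tcp_rot: [-2.719, -0.452, 0.625]
contact_force: [0.8, 0.9, 0.1]
opening: 1.0
grasp_force: 0.0
```

View pics/top5.png

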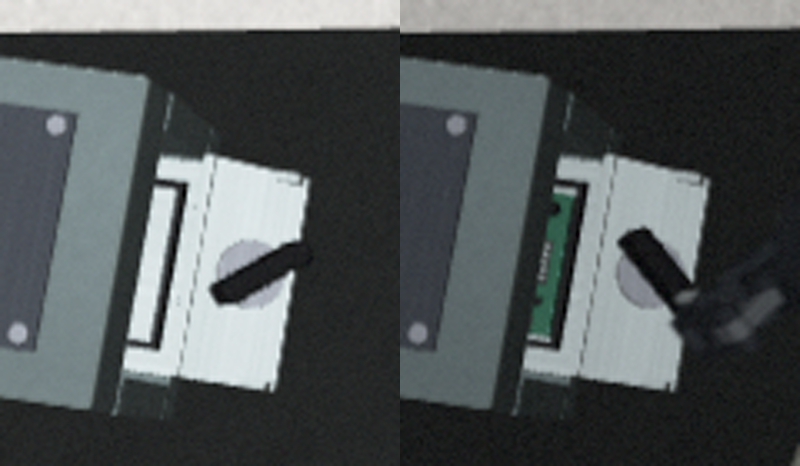

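The before and after views match. The lip corners sit at (309,178) and (275,392) in both halves, so the drawer is home. The board lies in the nest, and the knob stands free at its other end.

```bash
python3 -c "
from rig import r
print(r.sign_off())"
```

```text
the job is handed in; nothing more can be done
None
```

I handed the job in at about 22 s: the drawer was locked, so I turned the knob to its other end, set the board flat in the nest within about 1 mm, and pushed the drawer home with the knob released, though I checked its popping out only by eye; no verdict came back.

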